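Make up two eye-moulding kits

ROBOT

A 6-joint arm with a two-finger parallel gripper is mounted at the origin on the work surface. World frame = base frame: x ahead of the robot, y to its left, z up, the work surface at z = 0. Lengths are in m, angles in rad, forces in N, time in s.
With the tool pointing down it reaches from about 0.275 to 0.825 m from the base axis. Payload 5.2 kg.
Tool frame: the origin (TCP) lies midway between the tips of the shut fingers; the grasp point (between the pads) lies 19 mm behind it; z points along the fingers, x is the direction in which the jaws open and shut, and the axes are right-handed (so a half turn about z gives the same grasp; the last joint's range is limited). The gripper opens to 93 mm and grips with 3 to 60 N. Pads are 15 mm wide; open, the fingers measure 128 mm over their backs; the gripper's body (75 mm by 188 mm) begins 65 mm behind the grasp point.
Start: joints at [-1.46, 0.259, 1.535, -0, 1.348, -0.203], TCP at [0.17, -0.523, 0.219] pointing down, gripper open.
Joint ranges: [-3.14, 3.14], [-0.91, 2.08], [0.19, 2.58], [-1.22, 4.36], [0.22, 2.71], [-3.12, 3.12]. Speed limits (rad/s): [2.57, 2.57, 3.14, 3.14, 3.14, 3.14].

INTERFACE

Orientations are given as a unit quaternion [w, x, y, z].
In Python, from station import observe, camera, get_calibration, job_done, find_in, cut_out gives the robot as it stands.
- The arm moves only by the tool jog_arm, never from a script. Its argument "targets" is a list of rows, each an object of numbers: "tx", "ty", "tz": the shift along the tool's x, y, z in units of 40 mm (1.0 is 40 mm); "ax", "ay", "az": the turn, a rotation vector about the tool's x, y, z in units of 6 degrees (1.0 is 6 degrees); "claw": the closure, from -1 (fully open) to 1 (shut). A call has 1 to 12 rows; each row is the pose to reach, as a shift and turn from the pose commanded when the call began, along the tool's axes at that moment; what a row does not reach only later rows make up. A row lasts 1/10 s, in which the tool goes at most 50 mm and 8.59 degrees, less where a joint would pass 70% of its speed; a pose out of reach is approached as far as the arm can. A call with a gripper value outside its range is refused whole. The fingers move at their own pace and stop on an object; "grip_force" is the grip in N (left out, the last holds). Time passes only in rows, so rows that repeat a pose let the fingers close. It gives the time, the measured TCP pose, the force and the opening at its end, in the units of the state.
- observe(): the state, without advancing time (a new reading comes with each control period).
- camera(name): name is "side" or "top" or "wrist"; returns (picture, depth): 384x512x3 uint8, red, green, blue; 384x512 float32, m along the optical axis (not along the pixel's ray), 0 where there is no reading.
- get_calibration(name): a dict with "camera_matrix" (3x3 intrinsics, pixels), "R" (3x3) and "t" (3): a world point X has camera coordinates R X + t; the wrist camera has in their place "hand_eye" (4x4, takes a point from camera to tool coordinates, whose origin is the TCP and whose axes are the tool frame's). Camera axes: x right, y down, z forward; pixel columns grow to the right and rows downward; lengths in m; the calibration is good to about 2 mm. The wrist camera is an equidistant fisheye: a pixel r from the principal point sees the ray r / f radians off the axis. A picture is of the moment at which its call begins: read the wrist's pose just before it. get_calibration takes no time and is no camera call.
- job_done(): hands the job in, once; it reports no verdict.
Trained networks look in the newest picture that a camera, given by its name, has taken for a name from the list of things; names that differ only in an ending like _2 or _b are one class to them, and where a whole thing is asked for, a point or a joint stands for the part that bears it (a point fixed in the world has none). Each returns a list of dicts, best first, with "confidence" (0 to 1); they miss things now and then, are a little off and sometimes report something else, mostly with a low value. They report only what shows in the picture. A call takes as long as a camera call.
- find_in(camera, label): "xyz" ([x, y, z] in m, in the coordinates of the camera as it stood for that picture, good to about 4 mm: the middle of the surface that is visible of it).
- cut_out(camera, label): "region" (384x512 bool, what is visible of it).
The state is a dict: "time": time; "q": joint angles; "joint_velocities": joint speeds; "tau": joint torques, N m; "tcp_pos": TCP position; "eef_rot": TCP orientation; "ft_force": force on the tool from outside, world axes, zero at the start; "torque": the same for the moment, N m; "width": finger opening in m.
Only numpy, scipy, OpenCV 4.12 (cv2) and the standard library are available. Lean on these libraries where they do the work, as an engineer would, in place of code of your own. Each camera call takes 0.05 s, during which the arm holds its last target. There are 200 camera calls.

TASK

Make up the two patients' kits from the stock in the middle of the bench: the large mould flask, the tall pigment jar and the dropper bottle go into the three-bay tray, the small flask and the squat jar into the two-bay tray. Lay each flask flat in its tray's long bay and stand the jars and the bottle upright on the floor of the small bays, one to a bay (in the three-bay tray either small bay will do for either). Leave the eye stand, the tape roll and the paint tube where they are.

Things in the scene. Friction and masses are not known exactly. Their poses are not given: they have to be found in the camera images.
- large_flask: larger of two brass mould flasks: flat-sided oval block, 66 mm long (80 over the two end ears), 44 mm wide, 32 mm tall, pale plaster and a white bead on top, about 380 g. Origin: centre of the underside; x along its length, y across (parallel flat sides 22 mm long at y = +-22 mm), z up. Starts flat, length within 25 degrees of the bench's x.
- small_flask: smaller brass mould flask of the same form: 50 mm long (62 over the ears), 34 mm wide (flat sides 16 mm long at y = +-17 mm), 28 mm tall, about 220 g. Origin: centre of the underside; x along its length, y across, z up. Starts flat, length within 25 degrees of the bench's x.
- tall_jar: tall narrow pigment jar: upright cylinder of amber glass with a flat black cap, 36 mm diameter (cap 33 mm), 58 mm tall of which the top 14 mm is cap; about 80 g. Origin: centre of the underside, z up.
- squat_jar: squat wide pigment jar: the same amber glass and flat black cap, 44 mm diameter (cap 41 mm), 34 mm tall of which the top 14 mm is cap; about 60 g. Origin: centre of the underside, z up.
- dropper_bottle: slender amber dropper bottle: glass body 26 mm diameter and 44 mm tall, then a narrower black collar (18 mm diameter, to 56 mm) and a 12 mm rubber bulb; 74 mm tall in all; about 50 g. Origin: centre of the underside, z up.
- three_bay_tray: nearly square shallow steel tray, fixed, 140 mm (x) by 146 mm (y); floor 4 mm thick; walls and partitions 4 mm thick, 16 mm tall from the bench. Origin: centre of underside, z up. Long bay (inside 132 x 72 mm) centred at x 0, y -33 mm; two small bays (each 64 x 62 mm) at x -34 and x +34 mm, both y +38 mm. Left or right of the stock, turned up to 25 degrees.
- two_bay_tray: long narrow shallow steel tray, fixed, 186 mm (x) by 76 mm (y); floor 4 mm thick; walls and one partition 4 mm thick, 16 mm tall from the bench. Origin: centre of underside, z up. Longer bay (inside 104 x 68 mm) centred at x -37 mm, y 0; small bay (70 x 68 mm) at x +54 mm, y 0. On the other side of the stock from the three-bay tray, turned up to 25 degrees.
- eye_stand: bystander among the stock: a finished artificial eye (24 mm white ball, brown iris on top) on a thin aluminium stem with a round 48 mm foot, 52 mm tall in all. Origin: centre of the underside.
- tape_roll: bystander among the stock: a roll of clear tape lying flat, 50 mm diameter, 18 mm tall, with a 32 mm hole. Origin: centre of the underside.
- paint_tube: bystander among the stock: a small aluminium paint tube lying down, about 72 mm long (its x), 22 mm wide, 15 mm tall, white cap towards its -x. Origin: underside, in the middle of its body.

How it is judged:
By the outcome, as a careful person would: the job done as asked, in the order asked, and still so for the second after the job is handed in, with the robot touching nothing.
It also fails if it takes over 144 s, if anything falls off the work surface, if the arm or the gripper's body presses on something with over 40 N, if the wrist force passes 120 N, or if a joint passes its speed limit or range.

## Working session

There is one attempt and no reset: what is moved stays moved. The work goes in short steps, Python scripts to look and compute and a tool call to move; the robot and the scene stay as the last step left them, time stands still between calls to the robot, and variables do not carry over. Pictures are saved under pics/ and viewed, about 12 in all and at most 16, crops included, and the job is handed in when it is done.

Besides the shell and the picture viewer there is one more tool, called after ">>>" by a JSON object that holds its "api" and its "payload". jog_arm: Moves the arm, as the interface text tells. Its arguments: {"type":"object","properties":{"targets":{"type":"array","items":{"type":"object","properties":{"tx":{"type":"number"},"ty":{"type":"number"},"tz":{"type":"number"},"ax":{"type":"number"},"ay":{"type":"number"},"az":{"type":"number"},"claw":{"type":"number"}}}},"grip_force":{"type":"number"}},"required":["targets"]}

```bash
mkdir -p pics; ls
cat > h.py <<'E'
import numpy as np,cv2
from station import *
from scipy.spatial.transform import Rotation as Rn
def cloud(name,pic_depth):
    c=get_calibration(name);K=np.array(c["camera_matrix"]);d=pic_depth
    v,u=np.mgrid[:384,:512]
    P=np.stack([(u-K[0,2])/K[0,0]*d,(v-K[1,2])/K[1,1]*d,d],-1)
    return (P-np.array(c["t"]))@np.array(c["R"])
E
python3 - <<'E'
from h import *
s=observe();print(s)
for n in("top","side"):
    im,d=camera(n);cv2.imwrite(f"pics/{n}0.png",cv2.resize(im[:,:,::-1],(800,600)));np.save(n+"0.npy",d)
    W=cloud(n,d)
    for l in "large_flask small_flask tall_jar squat_jar dropper_bottle three_bay_tray two_bay_tray eye_stand tape_roll paint_tube".split():
        r=cut_out(n,l)
        for q in r[:2]:
            m=q["region"]&(d>0);P=W[m]
            if len(P)<5: continue
            z=np.percentile(P[:,2],95);T=P[P[:,2]>z-.006]
            (c,wh,a)=cv2.minAreaRect(P[:,:2].astype(np.float32)*1000)
            v,u=np.nonzero(m)
            print(n,l,round(q["confidence"],2),m.sum(),"px",u.mean().round(),v.mean().round(),"med",np.median(P,0).round(3),"top",z.round(3),T.mean(0).round(3),"rect",np.round(c),np.round(wh),round(a,1))
E
```

```text
pics
{'time': 0.0, 'q': array([-1.45981671e+00,  2.59351756e-01,  1.53607312e+00, -1.62039587e-05,
        1.34800894e+00, -2.02775056e-01]), 'joint_velocities': array([-0.00201115, -0.00043726,  0.0003716 , -0.00063907, -0.00011765,
        0.00092498]), 'tau': array([-1.97271911e-03, -4.37313616e+01, -2.84000587e+01,  7.17010070e-02,
        4.12507681e-02, -1.36741269e-04]), 'tcp_pos': array([ 0.16971537, -0.52258305,  0.21781701]), 'eef_rot': array([-6.74807432e-04,  8.08898784e-01, -5.87947199e-01, -6.26234786e-04]), 'ft_force': array([ 0.03022784, -0.26860425, -0.31844582]), 'torque': array([-0.00118075,  0.01699527, -0.01836155]), 'width': 0.09311488060785465}
top large_flask 0.74 551 px 304.0 235.0 med [ 0.447 -0.105  0.033] top 0.036 [ 0.447 -0.106  0.033] rect [ 447. -106.] [44. 80.] 83.0
top small_flask 0.65 394 px 210.0 185.0 med [0.559 0.115 0.028] top 0.032 [0.558 0.116 0.029] rect [560. 118.] [59. 49.] 31.6
top small_flask 0.53 258 px 257.0 235.0 med [0.444 0.003 0.034] top 0.037 [0.444 0.004 0.034] rect [444.   4.] [39. 40.] 45.7
top tall_jar 0.47 227 px 261.0 188.0 m
[... 1730 characters left out ...]
0.112  0.03 ] rect [448. -96.] [74. 87.] 82.5
side three_bay_tray 0.7 1850 px 239.0 117.0 med [0.527 0.283 0.002] top 0.014 [0.528 0.284 0.012] rect [527. 300.] [150. 177.] 17.8
side two_bay_tray 0.87 5005 px 266.0 309.0 med [ 0.549 -0.281  0.002] top 0.014 [ 0.549 -0.285  0.013] rect [ 547. -276.] [ 86. 192.] 73.4
side eye_stand 0.89 376 px 306.0 153.0 med [0.682 0.106 0.007] top 0.048 [0.682 0.107 0.046] rect [693. 131.] [97. 53.] 61.1
side tape_roll 0.76 275 px 210.0 158.0 med [0.451 0.108 0.012] top 0.017 [0.451 0.112 0.014] rect [455. 115.] [58. 47.] 26.3
side paint_tube 0.56 288 px 257.0 236.0 med [ 0.547 -0.131  0.011] top 0.013 [ 0.544 -0.13   0.011] rect [ 544. -131.] [70. 21.] 11.2
```

View pics/top0.png

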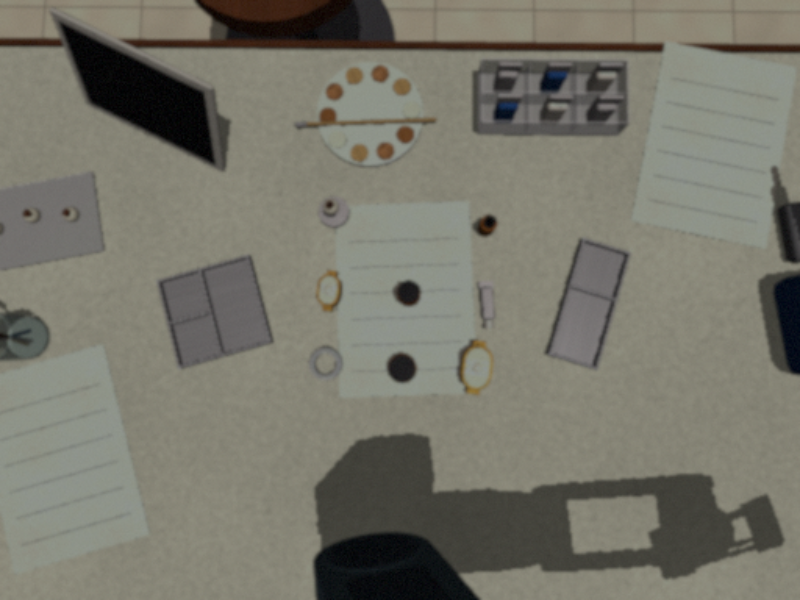

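View pics/side0.png

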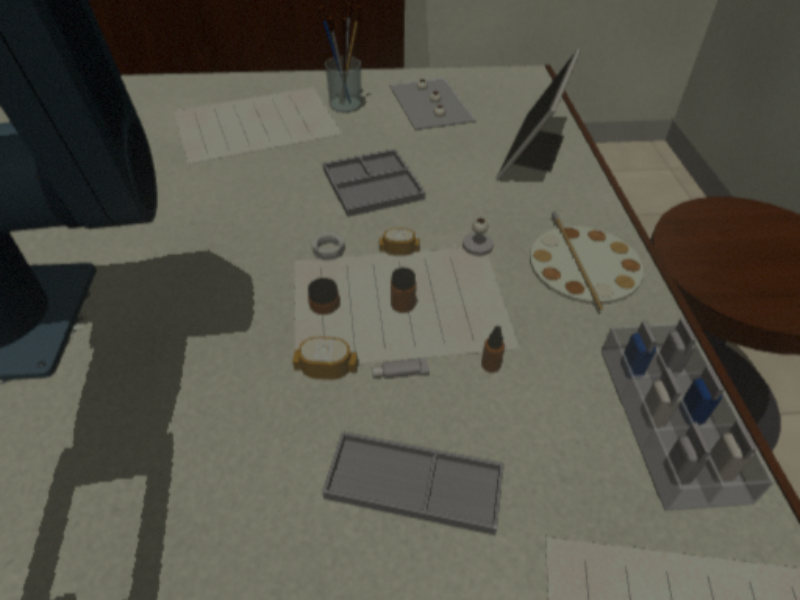

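The top view shows the three-bay tray at about (215,310), with its long bay on the right (-y) side. The two-bay tray is at (588,303), small bay up (+x). The stock in between matches the cut-outs: large flask (477,366), small flask (329,290), tall jar (407,292), squat jar (401,367) and dropper (487,224). The side view confirms the identities.

```bash
cat >> h.py <<'E'
def go(p,jaw,base=None):
    """row values to bring the TCP to world p, tool down, jaw axis at world angle jaw (deg)"""
    s=observe();R0=Rn.from_quat(np.roll(s["eef_rot"],-1));p0=s["tcp_pos"]
    a=np.radians(jaw);x=np.array([np.cos(a),np.sin(a),0]);z=np.array([0,0,-1.]);Rt=Rn.from_matrix(np.stack([x,np.cross(z,x),z],1))
    t=R0.inv().apply(np.array(p)-p0)/.04;r=np.degrees((R0.inv()*Rt).as_rotvec())/6
    print(np.round(t,3),np.round(r,2))
    return t,r
E
python3 - <<'E'
from h import *
for n in("top",):
    im,d=camera(n);W=cloud(n,d)
    for l in("large_flask","small_flask"):
        q=cut_out(n,l)[0];P=W[q["region"]&(d>0)];P=P[P[:,2]>.018][:,:2]
        c=np.cov(P.T);w,v=np.linalg.eigh(c);print(l,P.mean(0),np.degrees(np.arctan(v[1,1]/v[0,1])),np.sqrt(w)*4)
    for l in("three_bay_tray","two_bay_tray"):
        q=cut_out(n,l)[0];m=cv2.dilate(q["region"].astype(np.uint8),np.ones((5,5)))>0
        P=W[m&(d>0)];P=P[(P[:,2]>.009)&(P[:,2]<.022)][:,:2];print(l,cv2.minAreaRect(P.astype(np.float32)*1000),len(P))
go([.447,-.106,.12],-97)
go([.447,-.106,.016],-97)
E
```

```text
large_flask [ 0.44701242 -0.10588325] -4.947387057435515 [0.04546111 0.07617417]
small_flask [0.55793827 0.1155492 ] -4.1353444639032 [0.03683929 0.05382634]
three_bay_tray ((524.9717407226562, 291.9366760253906), (140.48550415039062, 147.32347106933594), 16.855852127075195) 741
two_bay_tray ((545.82861328125, -277.2452392578125), (77.11801147460938, 186.32994079589844), 73.59815216064453) 563
[-7.78  -9.81   2.467] [-0.    0.    4.16]
[-7.78  -9.81   5.067] [-0.    0.    4.16]
```

>>> {"api": "jog_arm", "payload": {"targets": [{"tx":-7.78,"ty":-9.81,"tz":2.4,"az":3.85,"claw":-1},{"tx":-7.78,"ty":-9.81,"tz":2.4,"az":3.85,"claw":-1},{"tx":-7.78,"ty":-9.81,"tz":2.4,"az":3.85,"claw":-1},{"tx":-7.78,"ty":-9.81,"tz":2.4,"az":3.85,"claw":-1},{"tx":-7.78,"ty":-9.81,"tz":2.4,"az":3.85,"claw":-1},{"tx":-7.78,"ty":-9.81,"tz":2.4,"az":3.85,"claw":-1},{"tx":-7.78,"ty":-9.81,"tz":2.4,"az":3.85,"claw":-1},{"tx":-7.78,"ty":-9.81,"tz":2.4,"az":3.85,"claw":-1},{"tx":-7.78,"ty":-9.81,"tz":2.4,"az":3.85,"claw":-1},{"tx":-7.78,"ty":-9.81,"tz":2.4,"az":3.85,"claw":-1},{"tx":-7.78,"ty":-9.81,"tz":2.4,"az":3.85,"claw":-1},{"tx":-7.78,"ty":-9.81,"tz":2.4,"az":3.85,"claw":-1}]}}

```text
validation failed for argument at $.ta...
```

```bash
cat >> h.py <<'E'
def wcloud(s,d):
    """wrist depth -> world, equidistant fisheye, depth along axis"""
    c=get_calibration("wrist");K=np.array(c["camera_matrix"]);H=np.array(c["hand_eye"])
    v,u=np.mgrid[:384,:512];a=(u-K[0,2])/K[0,0];b=(v-K[1,2])/K[1,1];th=np.hypot(a,b)+1e-9
    k=np.tan(np.minimum(th,1.5))/th;P=np.stack([a*k*d,b*k*d,d],-1)@H[:3,:3].T+H[:3,3]
    return P@Rn.from_quat(np.roll(s["eef_rot"],-1)).as_matrix().T+s["tcp_pos"]
def wlook(l,zlo,name=None):
    s=observe();im,d=camera("wrist");W=wcloud(s,d)
    if name: cv2.imwrite(f"pics/{name}.png",im[:,:,::-1])
    for q in cut_out("wrist",l)[:2]:
        P=W[q["region"]&(d>0)]
        P=P[P[:,2]>zlo]
        if len(P)<5: continue
        w,v=np.linalg.eigh(np.cov(P[:,:2].T));r=cv2.minAreaRect(P[:,:2].astype(np.float32)*1000)
        print(l,round(q["confidence"],2),len(P),P.mean(0).round(4),"z95",np.percentile(P[:,2],95).round(4),"yaw",np.degrees(np.arctan(v[1,1]/v[0,1])).round(1),np.round(r[0]),np.round(r[1]),round(r[2],1))
E
python3 - <<'E'
from h import *
s=observe();print(s["time"],s["tcp_pos"],s["width"],s["ft_force"])
wlook("large_flask",.018,"w1")
go([.447,-.106,.016],-95)
E
```

```text
1.35 [ 0.16979931 -0.52311919  0.2186586 ] 0.09296473837671518 [-0.3332213   0.56771734 -0.03509051]
[-7.779 -9.811  5.066] [0.   0.   3.83]
```

>>> {"api": "jog_arm", "payload": {"targets": [{"tx":-1.0,"ty":-1.25,"tz":0.3,"ax":0,"ay":0,"az":0.5,"claw":-1}]}}

```text
time: 1.55
tcp_pos: [0.195, -0.4865, 0.2101]
eef_rot: [0.002, 0.792, -0.611, 0.001]
ft_force: [2.3, -0.1, 0.4]
width: 0.0928
```

>>> {"api": "jog_arm", "payload": {"targets": [{"tx":-6.78,"ty":-8.56,"tz":2.1,"ax":0,"ay":0,"az":3.35,"claw":-1},{"tx":-6.78,"ty":-8.56,"tz":2.1,"ax":0,"ay":0,"az":3.35,"claw":-1}]}}

```text
time: 1.75
tcp_pos: [0.2539, -0.405, 0.1909]
eef_rot: [0.0, -0.695, 0.719, -0.0]
ft_force: [0.7, -0.9, -0.4]
width: 0.0929
```

Run:
```python
from h import *
s=observe();print(s["time"],s["tcp_pos"])
go([.447,-.106,.12],-95)
```

```text
1.75 [ 0.25390942 -0.40497745  0.19086213]
[-7.637 -4.564  1.774] [-0.   0.   0.5]
```

>>> {"api": "jog_arm", "payload": {"targets": [{"tx":-7.64,"ty":-4.56,"tz":1.77,"ax":0,"ay":0,"az":0.5,"claw":-1},{"tx":-7.64,"ty":-4.56,"tz":1.77,"ax":0,"ay":0,"az":0.5,"claw":-1},{"tx":-7.64,"ty":-4.56,"tz":1.77,"ax":0,"ay":0,"az":0.5,"claw":-1},{"tx":-7.64,"ty":-4.56,"tz":1.77,"ax":0,"ay":0,"az":0.5,"claw":-1},{"tx":-7.64,"ty":-4.56,"tz":1.77,"ax":0,"ay":0,"az":0.5,"claw":-1},{"tx":-7.64,"ty":-4.56,"tz":1.77,"ax":0,"ay":0,"az":0.5,"claw":-1},{"tx":-7.64,"ty":-4.56,"tz":1.77,"ax":0,"ay":0,"az":0.5,"claw":-1},{"tx":-7.64,"ty":-4.56,"tz":1.77,"ax":0,"ay":0,"az":0.5,"claw":-1},{"tx":-7.64,"ty":-4.56,"tz":1.77,"ax":0,"ay":0,"az":0.5,"claw":-1},{"tx":-7.64,"ty":-4.56,"tz":1.77,"ax":0,"ay":0,"az":0.5,"claw":-1},{"tx":-7.64,"ty":-4.56,"tz":1.77,"ax":0,"ay":0,"az":0.5,"claw":-1}]}}

```text
time: 2.85
tcp_pos: [0.4438, -0.1074, 0.1208]
eef_rot: [-0.0, -0.678, 0.735, -0.0]
ft_force: [-0.3, -0.4, -0.2]
width: 0.0926
```

Run:
```python
from h import *
s=observe();print(s["time"],s["tcp_pos"],s["width"],s["ft_force"])
wlook("large_flask",.018,"w1")
go([.447,-.106,.016],-95)
```

```text
2.85 [ 0.44382521 -0.10739575  0.12084676] 0.09262517564112825 [-0.33369352 -0.41716292 -0.20716817]
large_flask 0.82 3117 [ 0.4492 -0.1079  0.0315] z95 0.034 yaw -7.0 [ 446. -108.] [43. 80.] 81.6
large_flask 0.66 121 [0.4476 0.1165 0.0184] z95 0.0189 yaw -24.3 [447. 117.] [46. 46.] 35.1
[-0.043 -0.076  2.621] [-0.   -0.01  0.05]
```

View pics/w1.png

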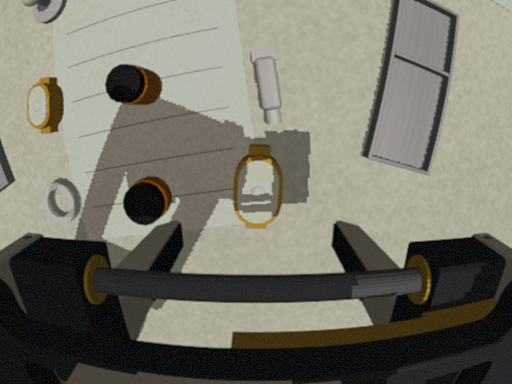

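The wrist view shows the large flask at (258,185), between the open fingers and clear of the tube at (267,85) and the jar at (147,200). Its position agrees with the top camera to 2 mm. I'll grasp it.

>>> {"api": "jog_arm", "payload": {"grip_force": 40, "targets": [{"tx":-0.02,"ty":-0.065,"tz":1.2,"ax":0,"ay":0,"az":0.35,"claw":-1},{"tx":-0.02,"ty":-0.065,"tz":2.2,"ax":0,"ay":0,"az":0.35,"claw":-1},{"tx":-0.02,"ty":-0.065,"tz":2.62,"ax":0,"ay":0,"az":0.35,"claw":-1},{"tx":-0.02,"ty":-0.065,"tz":2.62,"ax":0,"ay":0,"az":0.35,"claw":-1},{"tx":-0.02,"ty":-0.065,"tz":2.62,"ax":0,"ay":0,"az":0.35,"claw":-1},{"tx":-0.02,"ty":-0.065,"tz":2.62,"ax":0,"ay":0,"az":0.35,"claw":1},{"tx":-0.02,"ty":-0.065,"tz":2.62,"ax":0,"ay":0,"az":0.35,"claw":1},{"tx":-0.02,"ty":-0.065,"tz":2.62,"ax":0,"ay":0,"az":0.35,"claw":1},{"tx":-0.02,"ty":-0.065,"tz":2.62,"ax":0,"ay":0,"az":0.35,"claw":1},{"tx":-0.02,"ty":-0.065,"tz":2.62,"ax":0,"ay":0,"az":0.35,"claw":1},{"tx":-0.02,"ty":-0.065,"tz":2.62,"ax":0,"ay":0,"az":0.35,"claw":1},{"tx":-0.02,"ty":-0.065,"tz":2.62,"ax":0,"ay":0,"az":0.35,"claw":1}]}}

```text
time: 4.15
tcp_pos: [0.447, -0.1055, 0.0158]
eef_rot: [-0.0, -0.665, 0.747, -0.0]
ft_force: [-0.3, -2.0, 0.8]
width: 0.0437
```

```bash
cat >> h.py <<'E'
T3=(np.array([.525,.292]),16.9);T2=(np.array([.546,-.277]),-16.4)
def bay(T,x,y):
    a=np.radians(T[1]);return T[0]+np.array([[np.cos(a),-np.sin(a)],[np.sin(a),np.cos(a)]])@[x,y]
E
python3 - <<'E'
from h import *
p=bay(T3,0,-35);print(p) if 0 else None
p=bay(T3,0,-.035);print(p)
print(observe()["tcp_pos"],observe()["width"])
go([*p,.115],16.9-90);go([*p,.0215],16.9-90)
E
```

```text
[0.53517458 0.25851152]
[ 0.44700318 -0.10551911  0.01579151] 0.043741566002721874
[-9.294 -1.136 -2.485] [-0.   -0.01 -3.93]
[-9.295 -1.135 -0.147] [-0.   -0.01 -3.93]
```

>>> {"api": "jog_arm", "payload": {"targets": [{"tx":0,"ty":0,"tz":-1.2,"ax":0,"ay":0,"az":0,"claw":1},{"tx":0,"ty":0,"tz":-2.3,"ax":0,"ay":0,"az":0,"claw":1},{"tx":-0.9,"ty":-0.11,"tz":-2.5,"ax":0,"ay":0,"az":-0.4,"claw":1},{"tx":-2.0,"ty":-0.25,"tz":-2.5,"ax":0,"ay":0,"az":-0.9,"claw":1},{"tx":-3.1,"ty":-0.4,"tz":-2.5,"ax":0,"ay":0,"az":-1.4,"claw":1},{"tx":-4.2,"ty":-0.5,"tz":-2.5,"ax":0,"ay":0,"az":-1.9,"claw":1},{"tx":-5.3,"ty":-0.65,"tz":-2.5,"ax":0,"ay":0,"az":-2.4,"claw":1},{"tx":-6.4,"ty":-0.8,"tz":-2.5,"ax":0,"ay":0,"az":-2.9,"claw":1},{"tx":-7.5,"ty":-0.92,"tz":-2.5,"ax":0,"ay":0,"az":-3.4,"claw":1},{"tx":-8.6,"ty":-1.05,"tz":-2.5,"ax":0,"ay":0,"az":-3.93,"claw":1},{"tx":-9.29,"ty":-1.135,"tz":-2.5,"ax":0,"ay":0,"az":-3.93,"claw":1},{"tx":-9.29,"ty":-1.135,"tz":-2.5,"ax":0,"ay":0,"az":-3.93,"claw":1}]}}

```text
time: 5.35
tcp_pos: [0.5346, 0.2623, 0.1145]
eef_rot: [-0.0, 0.805, -0.594, -0.001]
ft_force: [-0.1, -1.1, -4.7]
width: 0.0439
```

Run:
```python
from h import *
s=observe();print(s["time"],s["tcp_pos"],s["width"],s["ft_force"])
im,d=camera("wrist");W=wcloud(s,d);cv2.imwrite("pics/w2.png",im[:,:,::-1])
q=cut_out("wrist","three_bay_tray")
for r in q[:1]:
    P=W[r["region"]&(d>0)];P=P[(P[:,2]>.009)&(P[:,2]<.025)];print(r["confidence"],len(P),cv2.minAreaRect(P[:,:2].astype(np.float32)*1000))
go([*bay(T3,0,-.035),.0215],16.9-90)
```

```text
5.35 [0.53456419 0.26230115 0.11445579] 0.04391930175867424 [-0.11748516 -1.06202723 -4.70226851]
0.61 2627 ((531.3179931640625, 293.1468811035156), (124.9909896850586, 146.72280883789062), 16.69655418395996)
[ 0.017 -0.036  2.322] [ 0.03 -0.    0.02]
```

View pics/w2.png

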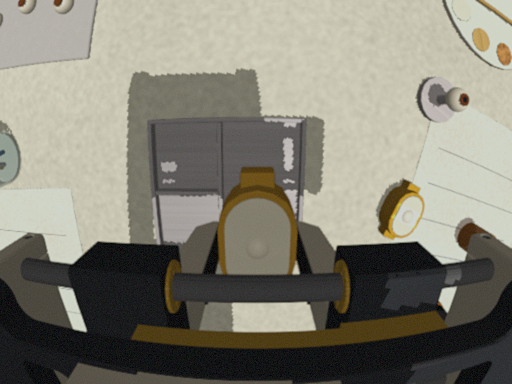

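Tray, flask and gripper line up: the tray is at (230,190), its long bay under the flask, and the flask at (258,220). I'll lower and release.

>>> {"api": "jog_arm", "payload": {"targets": [{"tx":0.01,"ty":-0.03,"tz":0.9,"ax":0,"ay":0,"az":0,"claw":1},{"tx":0.01,"ty":-0.03,"tz":1.8,"ax":0,"ay":0,"az":0,"claw":1},{"tx":0.01,"ty":-0.03,"tz":2.2,"ax":0,"ay":0,"az":0,"claw":1},{"tx":0.01,"ty":-0.03,"tz":2.33,"ax":0,"ay":0,"az":0,"claw":1},{"tx":0.01,"ty":-0.03,"tz":2.33,"ax":0,"ay":0,"az":0,"claw":1},{"tx":0.01,"ty":-0.03,"tz":2.33,"ax":0,"ay":0,"az":0,"claw":1},{"tx":0.01,"ty":-0.03,"tz":2.33,"ax":0,"ay":0,"az":0,"claw":-1},{"tx":0.01,"ty":-0.03,"tz":2.33,"ax":0,"ay":0,"az":0,"claw":-1},{"tx":0.01,"ty":-0.03,"tz":2.33,"ax":0,"ay":0,"az":0,"claw":-1},{"tx":0.01,"ty":-0.03,"tz":2.33,"ax":0,"ay":0,"az":0,"claw":-1},{"tx":0.01,"ty":-0.03,"tz":1.2,"ax":0,"ay":0,"az":0,"claw":-1},{"tx":0.01,"ty":-0.03,"tz":0,"ax":0,"ay":0,"az":0,"claw":-1}]}}

```text
time: 6.65
tcp_pos: [0.5347, 0.2581, 0.115]
eef_rot: [0.002, 0.803, -0.595, -0.002]
ft_force: [0.9, 0.3, 0.7]
width: 0.0872
```

Run:
```python
from h import *
s=observe();print(s["time"],s["tcp_pos"],s["width"],s["ft_force"])
wlook("large_flask",.018,"w3")
go([.555,-.005,.13],-90)
```

```text
6.65 [0.53472275 0.25814142 0.11497111] 0.08721852288861626 [0.88247962 0.34690099 0.66298889]
large_flask 0.71 3356 [0.5407 0.2599 0.0353] z95 0.038 yaw 16.0 [537. 259.] [80. 42.] 16.1
[ 6.441  1.589 -0.195] [-0.13  0.01  2.82]
```

>>> {"api": "jog_arm", "payload": {"targets": [{"tx":6.44,"ty":1.59,"tz":-0.2,"ax":0,"ay":0,"az":2.82,"claw":-1},{"tx":6.44,"ty":1.59,"tz":-0.2,"ax":0,"ay":0,"az":2.82,"claw":-1},{"tx":6.44,"ty":1.59,"tz":-0.2,"ax":0,"ay":0,"az":2.82,"claw":-1},{"tx":6.44,"ty":1.59,"tz":-0.2,"ax":0,"ay":0,"az":2.82,"claw":-1},{"tx":6.44,"ty":1.59,"tz":-0.2,"ax":0,"ay":0,"az":2.82,"claw":-1},{"tx":6.44,"ty":1.59,"tz":-0.2,"ax":0,"ay":0,"az":2.82,"claw":-1},{"tx":6.44,"ty":1.59,"tz":-0.2,"ax":0,"ay":0,"az":2.82,"claw":-1},{"tx":6.44,"ty":1.59,"tz":-0.2,"ax":0,"ay":0,"az":2.82,"claw":-1}]}}

```text
time: 7.55
tcp_pos: [0.5501, -0.0058, 0.1233]
eef_rot: [0.0, -0.707, 0.707, 0.001]
ft_force: [-0.1, 0.1, -1.2]
width: 0.0928
```

Run:
```python
from h import *
s=observe();print(s["time"],s["tcp_pos"],s["width"],s["ft_force"])
wlook("tall_jar",.05)
go([.555,-.005,.022],-90)
```

```text
7.55 [ 0.55008835 -0.00583953  0.12333035] 0.09279533882127732 [-0.07445725  0.13858003 -1.17269119]
tall_jar 0.7 1238 [ 0.5552 -0.0057  0.0574] z95 0.0587 yaw -4.9 [554.  -5.] [31. 33.] 87.9
[ 0.006 -0.125  2.535] [0.01 0.01 0.01]
```

>>> {"api": "jog_arm", "payload": {"grip_force": 25, "targets": [{"tx":0,"ty":-0.115,"tz":0.5,"ax":0,"ay":0,"az":0,"claw":-1},{"tx":0,"ty":-0.115,"tz":1.5,"ax":0,"ay":0,"az":0,"claw":-1},{"tx":0,"ty":-0.115,"tz":2.4,"ax":0,"ay":0,"az":0,"claw":-1},{"tx":0,"ty":-0.115,"tz":2.53,"ax":0,"ay":0,"az":0,"claw":-1},{"tx":0,"ty":-0.115,"tz":2.53,"ax":0,"ay":0,"az":0,"claw":-1},{"tx":0,"ty":-0.115,"tz":2.53,"ax":0,"ay":0,"az":0,"claw":1},{"tx":0,"ty":-0.115,"tz":2.53,"ax":0,"ay":0,"az":0,"claw":1},{"tx":0,"ty":-0.115,"tz":2.53,"ax":0,"ay":0,"az":0,"claw":1},{"tx":0,"ty":-0.115,"tz":2.53,"ax":0,"ay":0,"az":0,"claw":1},{"tx":0,"ty":-0.115,"tz":2.53,"ax":0,"ay":0,"az":0,"claw":1},{"tx":0,"ty":-0.115,"tz":2.53,"ax":0,"ay":0,"az":0,"claw":1},{"tx":0,"ty":-0.115,"tz":2.53,"ax":0,"ay":0,"az":0,"claw":1}]}}

```text
time: 8.85
tcp_pos: [0.555, -0.0065, 0.0225]
eef_rot: [0.0, -0.707, 0.707, -0.0]
ft_force: [-0.1, -0.3, -0.3]
width: 0.0415
```

Run:
```python
from h import *
s=observe();print(s["time"],s["tcp_pos"],s["width"],s["ft_force"])
p=bay(T3,.034,.040);print(p)
go([*p,.12],16.9-90);go([*p,.028],16.9-90)
```

```text
8.85 [ 0.55496125 -0.00646057  0.02253196] 0.041459831684673716 [-0.08656051 -0.26595404 -0.33208516]
[0.54590357 0.34015642]
[-8.665  0.229 -2.437] [-0.    0.   -2.82]
[-8.665  0.229 -0.137] [-0.    0.   -2.82]
```

>>> {"api": "jog_arm", "payload": {"targets": [{"tx":0,"ty":0,"tz":0,"ax":0,"ay":0,"az":0,"claw":1},{"tx":0,"ty":0,"tz":0,"ax":0,"ay":0,"az":0,"claw":1},{"tx":0,"ty":0,"tz":0,"ax":0,"ay":0,"az":0,"claw":1}]}}

```text
time: 9.15
tcp_pos: [0.5549, -0.0064, 0.0224]
eef_rot: [-0.0, -0.707, 0.707, 0.0]
ft_force: [-0.2, 0.5, 0.6]
width: 0.0354
```

>>> {"api": "jog_arm", "payload": {"targets": [{"tx":0,"ty":0,"tz":-1.2,"ax":0,"ay":0,"az":0,"claw":1},{"tx":0,"ty":0,"tz":-2.3,"ax":0,"ay":0,"az":0,"claw":1},{"tx":-1.1,"ty":0.03,"tz":-2.44,"ax":0,"ay":0,"az":-0.4,"claw":1},{"tx":-2.2,"ty":0.06,"tz":-2.44,"ax":0,"ay":0,"az":-0.8,"claw":1},{"tx":-3.3,"ty":0.09,"tz":-2.44,"ax":0,"ay":0,"az":-1.2,"claw":1},{"tx":-4.4,"ty":0.12,"tz":-2.44,"ax":0,"ay":0,"az":-1.6,"claw":1},{"tx":-5.5,"ty":0.15,"tz":-2.44,"ax":0,"ay":0,"az":-2.0,"claw":1},{"tx":-6.6,"ty":0.18,"tz":-2.44,"ax":0,"ay":0,"az":-2.4,"claw":1},{"tx":-7.7,"ty":0.2,"tz":-2.44,"ax":0,"ay":0,"az":-2.82,"claw":1},{"tx":-8.4,"ty":0.23,"tz":-2.44,"ax":0,"ay":0,"az":-2.82,"claw":1},{"tx":-8.66,"ty":0.23,"tz":-2.44,"ax":0,"ay":0,"az":-2.82,"claw":1},{"tx":-8.66,"ty":0.23,"tz":-2.44,"ax":0,"ay":0,"az":-2.82,"claw":1}]}}

```text
time: 10.35
tcp_pos: [0.5453, 0.341, 0.1195]
eef_rot: [0.0, 0.804, -0.595, -0.0]
ft_force: [0.5, -0.3, -1.2]
width: 0.0356
```

Run:
```python
from h import *
s=observe();print(s["time"],s["tcp_pos"],s["width"],s["ft_force"])
im,d=camera("wrist");cv2.imwrite("pics/w4.png",im[:,:,::-1]);camera("top")
go([*bay(T3,.034,.040),.028],16.9-90)
```

```text
10.35 [0.54526608 0.34101707 0.11947826] 0.03560745268297365 [ 0.49257531 -0.28757433 -1.21348634]
[-0.031 -0.015  2.292] [ 0.01 -0.01 -0.  ]
```

View pics/w4.png

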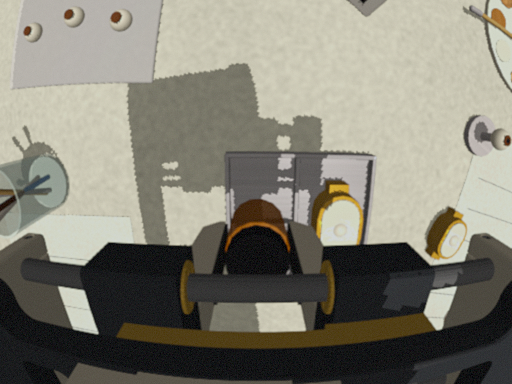

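The jar is upright in the jaws at (258,245), over the +x small bay, with the flask lying in the long bay at (340,215). I'll lower it and release with a limited opening so the finger clears the flask.

>>> {"api": "jog_arm", "payload": {"targets": [{"tx":-0.03,"ty":-0.015,"tz":1.0,"ax":0,"ay":0,"az":0,"claw":1},{"tx":-0.03,"ty":-0.015,"tz":1.9,"ax":0,"ay":0,"az":0,"claw":1},{"tx":-0.03,"ty":-0.015,"tz":2.2,"ax":0,"ay":0,"az":0,"claw":1},{"tx":-0.03,"ty":-0.015,"tz":2.3,"ax":0,"ay":0,"az":0,"claw":1},{"tx":-0.03,"ty":-0.015,"tz":2.3,"ax":0,"ay":0,"az":0,"claw":1},{"tx":-0.03,"ty":-0.015,"tz":2.3,"ax":0,"ay":0,"az":0,"claw":1},{"tx":-0.03,"ty":-0.015,"tz":2.3,"ax":0,"ay":0,"az":0,"claw":-0.2},{"tx":-0.03,"ty":-0.015,"tz":2.3,"ax":0,"ay":0,"az":0,"claw":-0.2},{"tx":-0.03,"ty":-0.015,"tz":2.3,"ax":0,"ay":0,"az":0,"claw":-0.2},{"tx":-0.03,"ty":-0.015,"tz":2.3,"ax":0,"ay":0,"az":0,"claw":-0.2},{"tx":-0.03,"ty":-0.015,"tz":1.3,"ax":0,"ay":0,"az":0,"claw":-0.2},{"tx":-0.03,"ty":-0.015,"tz":0,"ax":0,"ay":0,"az":0,"claw":-0.2}]}}

```text
time: 11.65
tcp_pos: [0.5439, 0.3405, 0.1161]
eef_rot: [0.003, 0.803, -0.595, -0.002]
ft_force: [1.5, -0.6, 0.7]
width: 0.0557
```

Run:
```python
from h import *
s=observe();print(s["time"],s["tcp_pos"],s["width"],s["ft_force"])
wlook("tall_jar",.045,"w5");print("want",bay(T3,.034,.04))
go([.657,-.120,.13],-90)
```

```text
11.65 [0.54393525 0.34047211 0.11613555] 0.05570778745327491 [ 1.53785978 -0.55045621  0.65101955]
tall_jar 0.91 1522 [0.5496 0.3428 0.0597] z95 0.0627 yaw 4.3 [548. 342.] [33. 34.] 60.6
tall_jar 0.37 202 [0.6806 0.1171 0.049 ] z95 0.0529 yaw 19.2 [681. 116.] [20. 16.] 21.4
want [0.54590357 0.34015642]
[11.857  0.822 -0.128] [-0.13  0.03  2.82]
```

>>> {"api": "jog_arm", "payload": {"targets": [{"tx":11.86,"ty":0.82,"tz":-0.13,"ax":0,"ay":0,"az":2.82,"claw":-0.2},{"tx":11.86,"ty":0.82,"tz":-0.13,"ax":0,"ay":0,"az":2.82,"claw":-0.2},{"tx":11.86,"ty":0.82,"tz":-0.13,"ax":0,"ay":0,"az":2.82,"claw":-0.2},{"tx":11.86,"ty":0.82,"tz":-0.13,"ax":0,"ay":0,"az":2.82,"claw":-0.2},{"tx":11.86,"ty":0.82,"tz":-0.13,"ax":0,"ay":0,"az":2.82,"claw":-0.2},{"tx":11.86,"ty":0.82,"tz":-0.13,"ax":0,"ay":0,"az":2.82,"claw":-0.2},{"tx":11.86,"ty":0.82,"tz":-0.13,"ax":0,"ay":0,"az":2.82,"claw":-0.2},{"tx":11.86,"ty":0.82,"tz":-0.13,"ax":0,"ay":0,"az":2.82,"claw":-0.2},{"tx":11.86,"ty":0.82,"tz":-0.13,"ax":0,"ay":0,"az":2.82,"claw":-0.2},{"tx":11.86,"ty":0.82,"tz":-0.13,"ax":0,"ay":0,"az":2.82,"claw":-0.2},{"tx":11.86,"ty":0.82,"tz":-0.13,"ax":0,"ay":0,"az":2.82,"claw":-0.2},{"tx":11.86,"ty":0.82,"tz":-0.13,"ax":0,"ay":0,"az":2.82,"claw":-0.2}]}}

```text
time: 12.95
tcp_pos: [0.6523, -0.1223, 0.1227]
eef_rot: [0.0, -0.707, 0.708, 0.001]
ft_force: [-0.3, 0.5, -0.2]
width: 0.0559
```

Run:
```python
from h import *
s=observe();print(s["time"],s["tcp_pos"],s["width"],s["ft_force"])
wlook("dropper_bottle",.008,"w6");wlook("dropper_bottle",.058)
go([.657,-.120,.022],-90)
```

```text
12.95 [ 0.6523263  -0.12228927  0.12273688] 0.05594374903005944 [-0.34751685  0.45490014 -0.22807491]
dropper_bottle 0.89 860 [ 0.6643 -0.1229  0.049 ] z95 0.0737 yaw -88.7 [ 661. -123.] [22. 25.] 9.3
dropper_bottle 0.69 208 [ 0.6613 -0.1228  0.0697] z95 0.0742 yaw -87.9 [ 660. -123.] [11.  9.] 85.0
[-0.006 -0.114  2.533] [0.   0.   0.02]
```

View pics/w6.png

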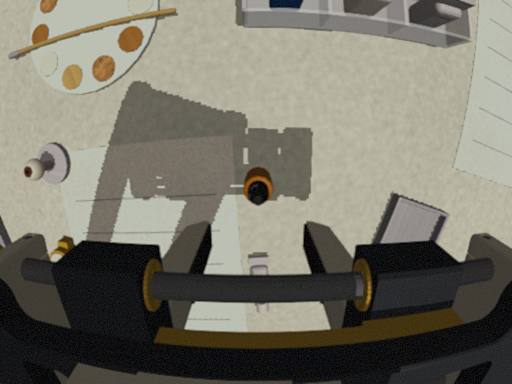

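>>> {"api": "jog_arm", "payload": {"grip_force": 20, "targets": [{"tx":0.06,"ty":-0.19,"tz":0.0,"ax":0,"ay":0,"az":0,"claw":-0.4},{"tx":0.06,"ty":-0.19,"tz":0.8,"ax":0,"ay":0,"az":0,"claw":-0.4},{"tx":0.06,"ty":-0.19,"tz":1.7,"ax":0,"ay":0,"az":0,"claw":-0.4},{"tx":0.06,"ty":-0.19,"tz":2.53,"ax":0,"ay":0,"az":0,"claw":-0.4},{"tx":0.06,"ty":-0.19,"tz":2.53,"ax":0,"ay":0,"az":0,"claw":-0.4},{"tx":0.06,"ty":-0.19,"tz":2.53,"ax":0,"ay":0,"az":0,"claw":1},{"tx":0.06,"ty":-0.19,"tz":2.53,"ax":0,"ay":0,"az":0,"claw":1},{"tx":0.06,"ty":-0.19,"tz":2.53,"ax":0,"ay":0,"az":0,"claw":1},{"tx":0.06,"ty":-0.19,"tz":2.53,"ax":0,"ay":0,"az":0,"claw":1},{"tx":0.06,"ty":-0.19,"tz":2.53,"ax":0,"ay":0,"az":0,"claw":1},{"tx":0.06,"ty":-0.19,"tz":2.53,"ax":0,"ay":0,"az":0,"claw":1},{"tx":0.06,"ty":-0.19,"tz":2.53,"ax":0,"ay":0,"az":0,"claw":1}]}}

```text
time: 14.35
tcp_pos: [0.6607, -0.1246, 0.0229]
eef_rot: [0.0, -0.707, 0.707, -0.001]
ft_force: [-0.8, -0.4, 5.2]
width: 0.0254
```

Run:
```python
from h import *
s=observe();print(s["time"],s["tcp_pos"],s["width"],s["ft_force"])
p=bay(T3,-.034,.040);print(p)
go([*p,.125],16.9-90);go([*p,.028],16.9-90)
```

```text
14.35 [ 0.66067185 -0.12461433  0.02292036] 0.0253941108337098 [-0.76890729 -0.41386648  5.17440613]
[0.48084025 0.32038867]
[-11.123   4.495  -2.561] [-0.01 -0.   -2.82]
[-11.124   4.498  -0.136] [-0.01 -0.   -2.82]
```

>>> {"api": "jog_arm", "payload": {"targets": [{"tx":0,"ty":0,"tz":-1.1,"ax":0,"ay":0,"az":0,"claw":1},{"tx":0,"ty":0,"tz":-2.3,"ax":0,"ay":0,"az":0,"claw":1},{"tx":-1.0,"ty":0.4,"tz":-2.56,"ax":0,"ay":0,"az":-0.3,"claw":1},{"tx":-2.1,"ty":0.85,"tz":-2.56,"ax":0,"ay":0,"az":-0.6,"claw":1},{"tx":-3.2,"ty":1.3,"tz":-2.56,"ax":0,"ay":0,"az":-0.9,"claw":1},{"tx":-4.3,"ty":1.74,"tz":-2.56,"ax":0,"ay":0,"az":-1.2,"claw":1},{"tx":-5.4,"ty":2.2,"tz":-2.56,"ax":0,"ay":0,"az":-1.5,"claw":1},{"tx":-6.5,"ty":2.63,"tz":-2.56,"ax":0,"ay":0,"az":-1.8,"claw":1},{"tx":-7.6,"ty":3.07,"tz":-2.56,"ax":0,"ay":0,"az":-2.1,"claw":1},{"tx":-8.7,"ty":3.5,"tz":-2.56,"ax":0,"ay":0,"az":-2.4,"claw":1},{"tx":-9.7,"ty":3.92,"tz":-2.56,"ax":0,"ay":0,"az":-2.7,"claw":1},{"tx":-10.5,"ty":4.25,"tz":-2.56,"ax":0,"ay":0,"az":-2.82,"claw":1}]}}

```text
time: 15.55
tcp_pos: [0.4888, 0.2976, 0.1243]
eef_rot: [0.0, 0.804, -0.595, -0.0]
ft_force: [-0.1, 0.6, -0.3]
width: 0.0256
```

Run:
```python
from h import *
camera("top");camera("top")
s=observe();print(s["time"],s["tcp_pos"],s["width"],s["ft_force"])
go([*bay(T3,-.034,.040),.125],16.9-90)
go([*bay(T3,-.034,.040),.0285],16.9-90)
```

```text
15.65 [0.48789327 0.29920919 0.12430061] 0.025925520381986405 [0.98763555 0.07407467 0.03492776]
[-0.558  0.012 -0.017] [0.01 0.01 0.05]
[-0.555  0.01   2.396] [0.01 0.01 0.05]
```

>>> {"api": "jog_arm", "payload": {"targets": [{"tx":-0.556,"ty":0.01,"tz":0,"ax":0,"ay":0,"az":0.05,"claw":1},{"tx":-0.556,"ty":0.01,"tz":0.8,"ax":0,"ay":0,"az":0.05,"claw":1},{"tx":-0.556,"ty":0.01,"tz":1.8,"ax":0,"ay":0,"az":0.05,"claw":1},{"tx":-0.556,"ty":0.01,"tz":2.3,"ax":0,"ay":0,"az":0.05,"claw":1},{"tx":-0.556,"ty":0.01,"tz":2.405,"ax":0,"ay":0,"az":0.05,"claw":1},{"tx":-0.556,"ty":0.01,"tz":2.405,"ax":0,"ay":0,"az":0.05,"claw":1},{"tx":-0.556,"ty":0.01,"tz":2.405,"ax":0,"ay":0,"az":0.05,"claw":-0.1},{"tx":-0.556,"ty":0.01,"tz":2.405,"ax":0,"ay":0,"az":0.05,"claw":-0.1},{"tx":-0.556,"ty":0.01,"tz":2.405,"ax":0,"ay":0,"az":0.05,"claw":-0.1},{"tx":-0.556,"ty":0.01,"tz":2.405,"ax":0,"ay":0,"az":0.05,"claw":-0.1},{"tx":-0.556,"ty":0.01,"tz":1.4,"ax":0,"ay":0,"az":0.05,"claw":-0.1},{"tx":-0.556,"ty":0.01,"tz":0,"ax":0,"ay":0,"az":0.05,"claw":-0.1}]}}

```text
time: 16.85
tcp_pos: [0.4816, 0.3158, 0.1172]
eef_rot: [0.003, 0.802, -0.598, -0.002]
ft_force: [0.8, -0.1, 0.6]
width: 0.051
```

Run:
```python
from h import *
camera("top");s=observe();print(s["time"],s["tcp_pos"],s["width"],s["ft_force"])
wlook("dropper_bottle",.008,"w7");wlook("dropper_bottle",.062);print("want",bay(T3,-.034,.04))
go([.558,.1155,.12],-95)
```

```text
16.9 [0.48707126 0.31834361 0.12778158] 0.05084889182427642 [1.28846258 0.93440039 4.61702306]
dropper_bottle 0.7 886 [0.488  0.3173 0.0515] z95 0.0778 yaw -70.8 [485. 316.] [22. 26.] 21.4
dropper_bottle 0.83 219 [0.4848 0.3164 0.0737] z95 0.0784 yaw -72.2 [484. 316.] [10. 11.] 18.8
want [0.48084025 0.32038867]
[ 5.352 -0.353 -0.038] [-0.   0.   3.6]
```

View pics/w7.png

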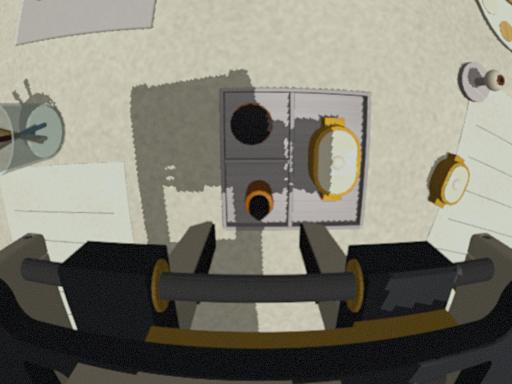

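The three-bay tray is complete: the jar stands at (251,123), the bottle at (258,203) and the flask lies at (337,158), each in its own bay. Next is the small flask.

>>> {"api": "jog_arm", "payload": {"targets": [{"tx":5.35,"ty":-0.35,"tz":-0.04,"ax":0,"ay":0,"az":3.6,"claw":-0.5},{"tx":5.35,"ty":-0.35,"tz":-0.04,"ax":0,"ay":0,"az":3.6,"claw":-0.5},{"tx":5.35,"ty":-0.35,"tz":-0.04,"ax":0,"ay":0,"az":3.6,"claw":-0.5},{"tx":5.35,"ty":-0.35,"tz":-0.04,"ax":0,"ay":0,"az":3.6,"claw":-0.5},{"tx":5.35,"ty":-0.35,"tz":-0.04,"ax":0,"ay":0,"az":3.6,"claw":-0.5},{"tx":5.35,"ty":-0.35,"tz":-0.04,"ax":0,"ay":0,"az":3.6,"claw":-0.5},{"tx":5.35,"ty":-0.35,"tz":-0.04,"ax":0,"ay":0,"az":3.6,"claw":-0.5},{"tx":5.35,"ty":-0.35,"tz":-0.04,"ax":0,"ay":0,"az":3.6,"claw":-0.5}]}}

```text
time: 17.9
tcp_pos: [0.5569, 0.1173, 0.1194]
eef_rot: [-0.0, -0.676, 0.737, 0.001]
ft_force: [-0.4, 0.2, 0.3]
width: 0.0701
```

Run:
```python
from h import *
camera("top");camera("top");s=observe();print(s["time"],s["tcp_pos"],s["width"],s["ft_force"])
wlook("small_flask",.018)
go([.558,.1155,.015],-95)
```

```text
18.0 [0.55729478 0.11733494 0.1198542 ] 0.06972103941070155 [ 0.10514736  0.15211525 -0.1919777 ]
small_flask 0.57 1684 [0.5594 0.1148 0.0284] z95 0.0304 yaw -5.3 [559. 115.] [33. 52.] 85.2
[ 0.036 -0.013  2.627] [0.   0.   0.02]
```

>>> {"api": "jog_arm", "payload": {"grip_force": 35, "targets": [{"tx":0.05,"ty":-0.03,"tz":0.9,"ax":0,"ay":0,"az":0,"claw":-0.5},{"tx":0.05,"ty":-0.03,"tz":1.9,"ax":0,"ay":0,"az":0,"claw":-0.5},{"tx":0.05,"ty":-0.03,"tz":2.5,"ax":0,"ay":0,"az":0,"claw":-0.5},{"tx":0.05,"ty":-0.03,"tz":2.635,"ax":0,"ay":0,"az":0,"claw":-0.5},{"tx":0.05,"ty":-0.03,"tz":2.635,"ax":0,"ay":0,"az":0,"claw":1},{"tx":0.05,"ty":-0.03,"tz":2.635,"ax":0,"ay":0,"az":0,"claw":1},{"tx":0.05,"ty":-0.03,"tz":2.635,"ax":0,"ay":0,"az":0,"claw":1},{"tx":0.05,"ty":-0.03,"tz":2.635,"ax":0,"ay":0,"az":0,"claw":1},{"tx":0.05,"ty":-0.03,"tz":2.635,"ax":0,"ay":0,"az":0,"claw":1},{"tx":0.05,"ty":-0.03,"tz":2.635,"ax":0,"ay":0,"az":0,"claw":1},{"tx":0.05,"ty":-0.03,"tz":2.635,"ax":0,"ay":0,"az":0,"claw":1},{"tx":0.05,"ty":-0.03,"tz":2.635,"ax":0,"ay":0,"az":0,"claw":1}]}}

```text
time: 19.3
tcp_pos: [0.5597, 0.1137, 0.0156]
eef_rot: [0.001, -0.676, 0.737, -0.0]
ft_force: [-0.7, -0.2, 6.4]
width: 0.0337
```

Run:
```python
from h import *
s=observe();print(s["time"],s["tcp_pos"],s["width"],s["ft_force"])
p=bay(T2,-.037,0);print(p)
go([*p,.11],-106.4)
```

```text
19.3 [0.55971888 0.11365379 0.01563543] 0.03373176579112215 [-0.67524196 -0.16577257  6.41490368]
[ 0.51050538 -0.26655337]
[ 9.575  0.395 -2.363] [-0.01  0.    1.9 ]
```

>>> {"api": "jog_arm", "payload": {"targets": [{"tx":0,"ty":0,"tz":-1.1,"ax":0,"ay":0,"az":0,"claw":1},{"tx":0,"ty":0,"tz":-2.25,"ax":0,"ay":0,"az":0,"claw":1},{"tx":1.0,"ty":0.04,"tz":-2.36,"ax":0,"ay":0,"az":0.2,"claw":1},{"tx":2.2,"ty":0.09,"tz":-2.36,"ax":0,"ay":0,"az":0.45,"claw":1},{"tx":3.4,"ty":0.14,"tz":-2.36,"ax":0,"ay":0,"az":0.7,"claw":1},{"tx":4.6,"ty":0.19,"tz":-2.36,"ax":0,"ay":0,"az":0.95,"claw":1},{"tx":5.8,"ty":0.24,"tz":-2.36,"ax":0,"ay":0,"az":1.2,"claw":1},{"tx":7.0,"ty":0.29,"tz":-2.36,"ax":0,"ay":0,"az":1.45,"claw":1},{"tx":8.2,"ty":0.34,"tz":-2.36,"ax":0,"ay":0,"az":1.7,"claw":1},{"tx":9.1,"ty":0.38,"tz":-2.36,"ax":0,"ay":0,"az":1.9,"claw":1},{"tx":9.575,"ty":0.395,"tz":-2.36,"ax":0,"ay":0,"az":1.9,"claw":1},{"tx":9.575,"ty":0.395,"tz":-2.36,"ax":0,"ay":0,"az":1.9,"claw":1}]}}

```text
time: 20.5
tcp_pos: [0.5094, -0.269, 0.1085]
eef_rot: [-0.0, -0.598, 0.802, 0.0]
ft_force: [-0.7, -0.1, -2.5]
width: 0.0335
```

Run:
```python
from h import *
camera("top");s=observe();im,d=camera("wrist");W=wcloud(s,d);cv2.imwrite("pics/w8.png",im[:,:,::-1])
print(s["time"],s["tcp_pos"],s["width"],s["ft_force"])
r=cut_out("wrist","two_bay_tray")[0];P=W[r["region"]&(d>0)];P=P[(P[:,2]>.009)&(P[:,2]<.025)];print(r["confidence"],len(P),cv2.minAreaRect(P[:,:2].astype(np.float32)*1000))
go([*bay(T2,-.037,0),.0205],-106.4)
```

```text
20.55 [ 0.50947959 -0.26697071  0.10847432] 0.0336619013603299 [-0.59527839  1.36041661 -2.19051476]
0.9 2640 ((557.7259521484375, -282.8295593261719), (76.35659790039062, 158.94482421875), 73.62403869628906)
[ 0.033 -0.03   2.202] [0.01 0.01 0.01]
```

View pics/w8.png

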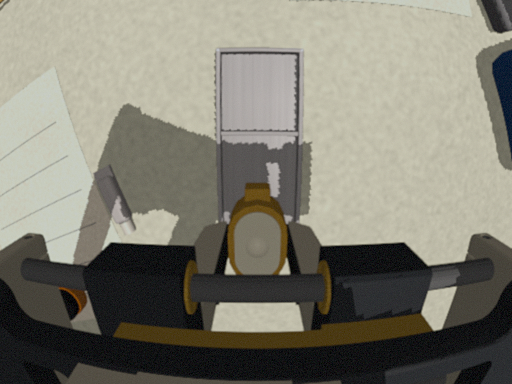

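The tray is aligned under the held flask at (257,230), and the small bay is at the far end at (260,92).

>>> {"api": "jog_arm", "payload": {"targets": [{"tx":0.03,"ty":-0.03,"tz":0.9,"ax":0,"ay":0,"az":0,"claw":1},{"tx":0.03,"ty":-0.03,"tz":1.7,"ax":0,"ay":0,"az":0,"claw":1},{"tx":0.03,"ty":-0.03,"tz":2.1,"ax":0,"ay":0,"az":0,"claw":1},{"tx":0.03,"ty":-0.03,"tz":2.195,"ax":0,"ay":0,"az":0,"claw":1},{"tx":0.03,"ty":-0.03,"tz":2.195,"ax":0,"ay":0,"az":0,"claw":1},{"tx":0.03,"ty":-0.03,"tz":2.195,"ax":0,"ay":0,"az":0,"claw":1},{"tx":0.03,"ty":-0.03,"tz":2.195,"ax":0,"ay":0,"az":0,"claw":-0.5},{"tx":0.03,"ty":-0.03,"tz":2.195,"ax":0,"ay":0,"az":0,"claw":-0.5},{"tx":0.03,"ty":-0.03,"tz":2.195,"ax":0,"ay":0,"az":0,"claw":-0.5},{"tx":0.03,"ty":-0.03,"tz":2.195,"ax":0,"ay":0,"az":0,"claw":-0.5},{"tx":0.03,"ty":-0.03,"tz":1.2,"ax":0,"ay":0,"az":0,"claw":-0.5},{"tx":0.03,"ty":-0.03,"tz":0,"ax":0,"ay":0,"az":0,"claw":-0.5}]}}

```text
time: 21.85
tcp_pos: [0.5092, -0.2671, 0.1079]
eef_rot: [-0.001, -0.599, 0.801, 0.003]
ft_force: [0.6, -1.2, 0.5]
width: 0.0696
```

Run:
```python
from h import *
camera("top");camera("top");s=observe();print(s["time"],s["tcp_pos"],s["width"],s["ft_force"])
wlook("small_flask",.018);print("want",bay(T2,-.037,0))
go([.444,.003,.12],-90)
```

```text
21.95 [ 0.51449879 -0.27108591  0.11580594] 0.06975950102845704 [ 0.02345058 -0.67474415 -0.12046816]
small_flask 0.87 1975 [ 0.5131 -0.2685  0.0312] z95 0.0342 yaw -17.8 [ 510. -268.] [33. 62.] 72.5
want [ 0.51050538 -0.26655337]
[-6.042  3.54  -0.255] [-0.03 -0.02 -2.73]
```

>>> {"api": "jog_arm", "payload": {"targets": [{"tx":-6.04,"ty":3.54,"tz":-0.25,"ax":0,"ay":0,"az":-2.73,"claw":-0.8},{"tx":-6.04,"ty":3.54,"tz":-0.25,"ax":0,"ay":0,"az":-2.73,"claw":-0.8},{"tx":-6.04,"ty":3.54,"tz":-0.25,"ax":0,"ay":0,"az":-2.73,"claw":-0.8},{"tx":-6.04,"ty":3.54,"tz":-0.25,"ax":0,"ay":0,"az":-2.73,"claw":-0.8},{"tx":-6.04,"ty":3.54,"tz":-0.25,"ax":0,"ay":0,"az":-2.73,"claw":-0.8},{"tx":-6.04,"ty":3.54,"tz":-0.25,"ax":0,"ay":0,"az":-2.73,"claw":-0.8},{"tx":-6.04,"ty":3.54,"tz":-0.25,"ax":0,"ay":0,"az":-2.73,"claw":-0.8},{"tx":-6.04,"ty":3.54,"tz":-0.25,"ax":0,"ay":0,"az":-2.73,"claw":-0.8},{"tx":-6.04,"ty":3.54,"tz":-0.25,"ax":0,"ay":0,"az":-2.73,"claw":-0.8},{"tx":-6.04,"ty":3.54,"tz":-0.25,"ax":0,"ay":0,"az":-2.73,"claw":-0.8}]}}

```text
time: 23.05
tcp_pos: [0.4434, 0.0025, 0.1186]
eef_rot: [-0.0, -0.706, 0.708, 0.0]
ft_force: [-0.3, -0.0, -0.2]
width: 0.0837
```

Run:
```python
from h import *
camera("top");camera("top");s=observe();print(s["time"],s["tcp_pos"],s["width"],s["ft_force"])
wlook("squat_jar",.028)
go([.444,.003,.0215],-90)
```

```text
23.15 [0.4433995  0.00260294 0.11877979] 0.08370395457465866 [ 0.0880654   0.30856019 -1.03940772]
squat_jar 0.66 1577 [0.4437 0.0025 0.0336] z95 0.0348 yaw 1.3 [444.   2.] [39. 40.] 51.0
[-0.003 -0.018  2.434] [ 0.    0.   -0.01]
```

>>> {"api": "jog_arm", "payload": {"grip_force": 25, "targets": [{"tx":0.01,"ty":-0.018,"tz":0.9,"ax":0,"ay":0,"az":0,"claw":-0.8},{"tx":0.01,"ty":-0.018,"tz":1.8,"ax":0,"ay":0,"az":0,"claw":-0.8},{"tx":0.01,"ty":-0.018,"tz":2.43,"ax":0,"ay":0,"az":0,"claw":-0.8},{"tx":0.01,"ty":-0.018,"tz":2.43,"ax":0,"ay":0,"az":0,"claw":1},{"tx":0.01,"ty":-0.018,"tz":2.43,"ax":0,"ay":0,"az":0,"claw":1},{"tx":0.01,"ty":-0.018,"tz":2.43,"ax":0,"ay":0,"az":0,"claw":1},{"tx":0.01,"ty":-0.018,"tz":2.43,"ax":0,"ay":0,"az":0,"claw":1},{"tx":0.01,"ty":-0.018,"tz":2.43,"ax":0,"ay":0,"az":0,"claw":1},{"tx":0.01,"ty":-0.018,"tz":2.43,"ax":0,"ay":0,"az":0,"claw":1},{"tx":0.01,"ty":-0.018,"tz":2.43,"ax":0,"ay":0,"az":0,"claw":1},{"tx":0.01,"ty":-0.018,"tz":2.43,"ax":0,"ay":0,"az":0,"claw":1},{"tx":0.01,"ty":-0.018,"tz":2.43,"ax":0,"ay":0,"az":0,"claw":1}]}}

```text
time: 24.45
tcp_pos: [0.4445, 0.003, 0.0226]
eef_rot: [0.0, -0.707, 0.707, -0.001]
ft_force: [-1.4, 0.7, 6.9]
width: 0.0403
```

Run:
```python
from h import *
s=observe();print(s["time"],s["tcp_pos"],s["width"],s["ft_force"])
p=bay(T2,.056,0);print(p)
go([*p,.11],-106.4)
```

```text
24.45 [0.44447448 0.0030335  0.02259141] 0.04027964308357908 [-1.37860276  0.69572419  6.8853589 ]
[ 0.59972158 -0.29281112]
[ 7.397 -3.885 -2.177] [-0.01 -0.    2.73]
```

>>> {"api": "jog_arm", "payload": {"targets": [{"tx":0,"ty":0,"tz":-0.9,"ax":0,"ay":0,"az":0,"claw":1},{"tx":0,"ty":0,"tz":-1.9,"ax":0,"ay":0,"az":0,"claw":1},{"tx":0.8,"ty":-0.42,"tz":-2.18,"ax":0,"ay":0,"az":0.3,"claw":1},{"tx":1.8,"ty":-0.95,"tz":-2.18,"ax":0,"ay":0,"az":0.65,"claw":1},{"tx":2.8,"ty":-1.47,"tz":-2.18,"ax":0,"ay":0,"az":1.0,"claw":1},{"tx":3.8,"ty":-2.0,"tz":-2.18,"ax":0,"ay":0,"az":1.4,"claw":1},{"tx":4.8,"ty":-2.52,"tz":-2.18,"ax":0,"ay":0,"az":1.8,"claw":1},{"tx":5.8,"ty":-3.05,"tz":-2.18,"ax":0,"ay":0,"az":2.2,"claw":1},{"tx":6.7,"ty":-3.52,"tz":-2.18,"ax":0,"ay":0,"az":2.6,"claw":1},{"tx":7.3,"ty":-3.83,"tz":-2.18,"ax":0,"ay":0,"az":2.73,"claw":1},{"tx":7.4,"ty":-3.885,"tz":-2.18,"ax":0,"ay":0,"az":2.73,"claw":1},{"tx":7.4,"ty":-3.885,"tz":-2.18,"ax":0,"ay":0,"az":2.73,"claw":1}]}}

```text
time: 25.65
tcp_pos: [0.5988, -0.2929, 0.1082]
eef_rot: [-0.0, -0.599, 0.801, 0.001]
ft_force: [-0.4, -0.1, -0.9]
width: 0.0404
```

Run:
```python
from h import *
camera("top");s=observe();im,d=camera("wrist");cv2.imwrite("pics/w9.png",im[:,:,::-1])
print(s["time"],s["tcp_pos"],s["width"],s["ft_force"])
go([*bay(T2,.056,0),.0275],-106.4)
```

```text
25.7 [ 0.59850551 -0.29180588  0.10837604] 0.04053811654676534 [-0.28348834 -0.0076086  -0.67715051]
[ 0.031 -0.045  2.028] [0.02 0.01 0.01]
```

View pics/w9.png

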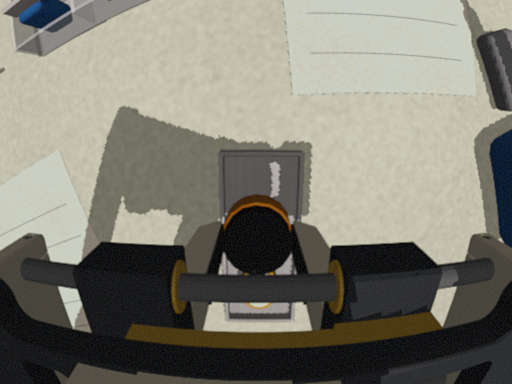

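The jar is level in the jaws at (257,238), over the small bay.

>>> {"api": "jog_arm", "payload": {"targets": [{"tx":0.03,"ty":-0.04,"tz":0.8,"ax":0,"ay":0,"az":0,"claw":1},{"tx":0.03,"ty":-0.04,"tz":1.6,"ax":0,"ay":0,"az":0,"claw":1},{"tx":0.03,"ty":-0.04,"tz":1.95,"ax":0,"ay":0,"az":0,"claw":1},{"tx":0.03,"ty":-0.04,"tz":2.02,"ax":0,"ay":0,"az":0,"claw":1},{"tx":0.03,"ty":-0.04,"tz":2.02,"ax":0,"ay":0,"az":0,"claw":1},{"tx":0.03,"ty":-0.04,"tz":2.02,"ax":0,"ay":0,"az":0,"claw":1},{"tx":0.03,"ty":-0.04,"tz":2.02,"ax":0,"ay":0,"az":0,"claw":-0.5},{"tx":0.03,"ty":-0.04,"tz":2.02,"ax":0,"ay":0,"az":0,"claw":-0.5},{"tx":0.03,"ty":-0.04,"tz":2.02,"ax":0,"ay":0,"az":0,"claw":-0.5},{"tx":0.03,"ty":-0.04,"tz":2.02,"ax":0,"ay":0,"az":0,"claw":-0.5},{"tx":0.03,"ty":-0.04,"tz":1.2,"ax":0,"ay":0,"az":0,"claw":-0.5},{"tx":0.03,"ty":-0.04,"tz":0,"ax":0,"ay":0,"az":0,"claw":-0.5}]}}

```text
time: 26.95
tcp_pos: [0.5982, -0.293, 0.1063]
eef_rot: [-0.001, -0.599, 0.801, 0.004]
ft_force: [0.7, -1.2, 0.5]
width: 0.0697
```

Run:
```python
from h import *
go([.42,-.15,.25],-106.4)
```

```text
[-2.181  5.31  -3.547] [ 0.07  0.03 -0.  ]
```

>>> {"api": "jog_arm", "payload": {"targets": [{"tx":0,"ty":0,"tz":-1.2,"ax":0,"ay":0,"az":0,"claw":-0.5},{"tx":0,"ty":0,"tz":-2.4,"ax":0,"ay":0,"az":0,"claw":-0.5},{"tx":-2.2,"ty":5.3,"tz":-3.5,"ax":0,"ay":0,"az":0,"claw":-0.5},{"tx":-2.2,"ty":5.3,"tz":-3.5,"ax":0,"ay":0,"az":0,"claw":-0.5},{"tx":-2.2,"ty":5.3,"tz":-3.5,"ax":0,"ay":0,"az":0,"claw":-0.5},{"tx":-2.2,"ty":5.3,"tz":-3.5,"ax":0,"ay":0,"az":0,"claw":-0.5},{"tx":-2.2,"ty":5.3,"tz":-3.5,"ax":0,"ay":0,"az":0,"claw":-0.5},{"tx":-2.2,"ty":5.3,"tz":-3.5,"ax":0,"ay":0,"az":0,"claw":-0.5},{"tx":-2.2,"ty":5.3,"tz":-3.5,"ax":0,"ay":0,"az":0,"claw":-0.5},{"tx":-2.2,"ty":5.3,"tz":-3.5,"ax":0,"ay":0,"az":0,"claw":-0.5}]}}

```text
time: 27.95
tcp_pos: [0.4227, -0.151, 0.2491]
eef_rot: [0.0, -0.599, 0.801, -0.0]
ft_force: [0.3, -0.5, -0.0]
width: 0.07
```

Run:
```python
from h import *
for _ in range(4): camera("top")
s=observe();print(s["time"],s["tcp_pos"],s["ft_force"],abs(s["joint_velocities"]).max())
for l,z in [("squat_jar",.025),("small_flask",.02),("large_flask",.02),("tall_jar",.045),("dropper_bottle",.055)]:wlook(l,z,"w10")
print("squat want",bay(T2,.056,0))
im,d=camera("top");W=cloud("top",d);cv2.imwrite("pics/top1.png",cv2.resize(im[:,:,::-1],(800,600)))
for l in("eye_stand","tape_roll","paint_tube","tall_jar","dropper_bottle","large_flask","squat_jar","small_flask"):
    for q in cut_out("top",l)[:1]:
        P=W[q["region"]&(d>0)];print(l,round(q["confidence"],2),np.median(P,0).round(3),np.percentile(P[:,2],95).round(3))
```

```text
28.15 [ 0.42234494 -0.15078946  0.2484317 ] [-1.0409765   0.57229217 -0.53324624] 0.004186937816828748
squat_jar 0.95 710 [ 0.5971 -0.2922  0.0368] z95 0.0389 yaw -79.5 [ 597. -293.] [41. 36.] 80.5
small_flask 0.65 913 [ 0.5096 -0.266   0.0314] z95 0.0344 yaw -16.8 [ 511. -267.] [35. 60.] 75.8
small_flask 0.46 9 [ 0.5786 -0.2939  0.0327] z95 0.0382 yaw -7.1 [ 553. -295.] [128.  39.] 0.2
large_flask 0.67 737 [0.5347 0.2513 0.0327] z95 0.0376 yaw 15.5 [536. 257.] [79. 45.] 12.3
large_flask 0.35 22 [ 0.5743 -0.2997  0.0308] z95 0.0381 yaw -16.7 [ 547. -291.] [ 35. 138.] 83.4
squat want [ 0.59972158 -0.29281112]
eye_stand 0.63 [0.677 0.111 0.011] 0.052
tape_roll 0.74 [0.449 0.122 0.018] 0.021
paint_tube 0.7 [ 0.545 -0.123  0.014] 0.017
tall_jar 0.8 [0.545 0.334 0.06 ] 0.064
dropper_bottle 0.56 [0.482 0.31  0.049] 0.078
large_flask 0.73 [0.535 0.256 0.037] 0.04
squat_jar 0.54 [ 0.599 -0.29   0.037] 0.041
small_flask 0.76 [ 0.511 -0.263  0.032] 0.035
```

View pics/w10.png

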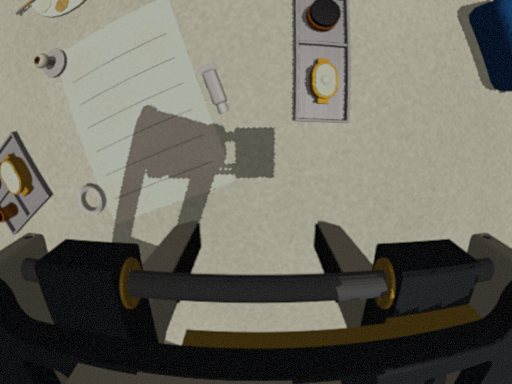

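View pics/top1.png

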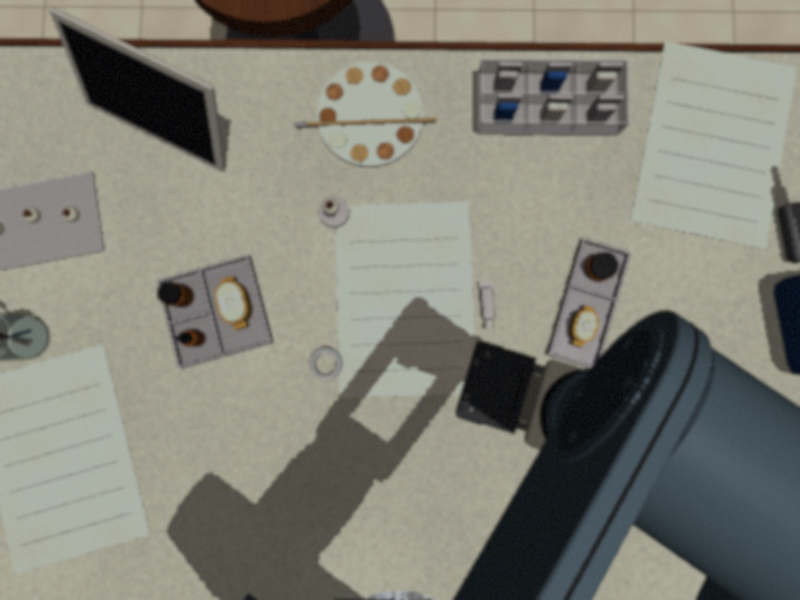

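The pictures show all five items in their bays. In the top view the tall jar is at (175,293), the bottle at (192,338), the large flask at (232,303), the squat jar at (600,265) and the small flask at (585,325). The bystanders are where they were, within measurement error, and the arm is clear. I'll hand in.

```bash
python3 -c "
from station import *
print(job_done())"
```

```text
the job is handed in; nothing more can be done
None
```

Both kits are made up and the job is handed in, at about 28 s of the 144 s allowed; no verdict was reported.

- **Three-bay tray:** the large flask lies flat in the long bay, the tall jar stands in the +x small bay and the dropper bottle in the -x small bay.
- **Two-bay tray:** the small flask lies flat in the longer bay and the squat jar stands in the small bay.

**Last checks:** from the top camera and earlier wrist looks, each item is within about 6 mm of its target and at the height of an upright item on the tray floor. The eye stand, tape roll and paint tube are within 2 mm of where they started, which is measurement error. The arm was still, about 0.25 m up and touching nothing.

**What disagreed:** the final wrist picture gave no usable result for the tall jar and bottle. It also gave two weak false flask detections on a few pixels. The top picture shows the jar and bottle upright in their bays. At three of the grasps (bottle, small flask, squat jar) the wrist force rose briefly to 5–7 N, far below the limit.

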